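# Ready the laminator for roller cleaning and open the safety-capped cleaner

## Robot

A 6-joint arm with a two-finger parallel gripper is mounted at the origin on the work surface. World frame = base frame: x ahead of the robot, y to its left, z up, the work surface at z = 0. Lengths are in m, angles in rad, forces in N, time in s.
With the tool pointing down it reaches from about 0.325 to 0.875 m from the base axis. Payload 4.4 kg.
Tool frame: the origin (TCP) lies on the centre line of the jaws, within the pads' length; the fingertips stand 17 mm ahead of it and the grasp point (between the pads) lies 2 mm behind it; z points along the fingers, y is the line along which they close (so a half turn about z gives the same grasp; the last joint's range is limited). The gripper opens to 85 mm and grips with 20 to 120 N. Pads are 22 mm wide; open, the fingers measure 114 mm over their backs; the gripper's body (76 mm by 85 mm) begins 54 mm behind the grasp point. The pads swing forward as they close: fully open they stand 13 mm farther back than shut.
Start: joints at [1.042, 0.207, 1.542, -0, 1.393, -0.15], TCP at [0.212, 0.534, 0.248] pointing down, gripper open.
Joint ranges: [-2.73, 2.73], [-0.86, 2.22], [0.23, 2.46], [-1.11, 4.25], [0.08, 2.63], [-2.82, 2.82]. Speed limits (rad/s): [2.79, 2.79, 3.14, 3.14, 3.14, 3.14].

## Interface

Orientations are given as a rotation vector (axis times angle).
In Python, from rig import env gives the robot as it stands. Calls block until the motion is done:
- env.move_pose(position, orientation): joint-space move of the TCP to a pose.
- env.move_linear(position, orientation=None, rate=0.15): straight line of the TCP; orientation=None keeps the orientation; rate is the mean speed in m/s.
- env.set_joints(angles): joint-space move.
- env.let_go() and env.close(): open the fingers fully, or close them until they stop; the grip force is fixed at half the most.
- env.sleep(seconds).
- env.solve_ik(position, orientation): joint angles nearest the present ones, or None.
- env.get_state(): the state.
- env.get_image(name): name is "scene" or "top" or "wrist"; returns a dict with "image" (420x560x3 uint8, red, green, blue), "vfov" (degrees; the focal length in pixels is half the picture's height over the tangent of half this angle, whatever the lens; pixels are square), "cx", "cy" (the principal point, pixels), "camera_from_world" (4x4, takes a point from world to camera coordinates); the wrist camera has in their place "tool_from_camera" (4x4, takes a point from camera to tool coordinates, whose origin is the TCP and whose axes are the flange's). Camera axes: x right, y up, looking along -z (the intrinsics and any distortion apply to the point x, -y, -z); pixel columns grow to the right and rows downward; lengths in m; the calibration is good to about 2 mm. A picture is of the moment at which its call begins: read the wrist's pose just before it. There is no depth.
A pose or a line that the arm cannot do raises env.Unreachable and nothing moves.
- env.finish_job(): hands the job in; it is judged then, once.
Trained networks look in the newest picture that a camera, given by its name, has taken for a name from the list of things; names that differ only in an ending like _2 or _b are one class to them, and where a whole thing is asked for, a point or a joint stands for the part that bears it (a point fixed in the world has none). Each returns a list of dicts, best first, with "confidence" (0 to 1); they miss things now and then, are a little off and sometimes report something else, mostly with a low value. They report only what shows in the picture. A call takes as long as a camera call. They do not tell look-alikes from the thing itself.
- env.regions_of(camera, label): "mask" (420x560 bool, what is visible of it) and "rect" ([left, top, right, bottom] in pixels, round what is visible of it).
The state is a dict: "time_s": time; "joints": joint angles; "dq": joint speeds; "joint_torque": joint torques, N m; "tcp_pos": TCP position; "tcp_rot": TCP orientation; "wrist_force": force on the tool from outside, world axes, zero at the start; "moment": the same for the moment, N m; "width": finger opening in m; "gripper_force": force on a finger pad.
Only numpy, scipy, OpenCV 4.12 (cv2) and the standard library are available. Lean on these libraries where they do the work, as an engineer would, in place of code of your own. Each camera call takes 0.05 s, during which the arm holds its last target. There are 200 camera calls.

## Task

Get the office laminator ready for roller cleaning: turn its temperature dial down to the diamond mark (the cleaning setting), and only then open the square bottle of roller cleaner standing in the caddy. Its cap is child-proof: push it down, keep it down while you twist it about a sixth of a turn counter-clockwise, then lift it off. Finish still holding the cap level, about 10 cm straight above the mouth of the bottle, with the bottle left standing in its caddy, the dial on the mark and everything else on the desk where it was.

Things in the scene. Friction and masses are not known exactly. Their poses are not given: they have to be found in the camera images.
- laminator: grey pouch laminator, 170 (x) x 370 (y) x 85 mm high, fixed to the desk; origin at the centre of its underside, z up, feed slot on the -x side. The temperature dial stands on the flat top near the -y end, its axis at (-18, -115) mm in this frame
- dial (a joint): angle of the black temperature dial in rad: 0 = lowest stop, 5.24 = highest stop, growing clockwise seen from above (hotter). The printed scale has 11 white marks 0.524 rad apart, the first at 0; the fourth, at 1.571, is the diamond (roller-cleaning) mark. The dial starts 0.7 to 1.4 rad hotter than that, turns with slight friction (0.06 N m) and stays where it is left
- dial_grip (a point): point on the dial's axis, 23 mm above the laminator's top, where to grip it; it turns with the dial, its x axis points along the pointer. The dial is a pointer knob: a bar 16 mm wide, 28 mm high above the laminator's top, reaching 18 mm behind the axis and 24 mm ahead of it to a pointed nose with a white line; its flat sides are parallel to the pointer. Nothing stands up within 60 mm of it
- diamond_mark (a point): centre of the diamond printed on the laminator's top, 42.5 mm from the dial's axis: the pointer must point to it
- caddy: dark grey plastic caddy fixed to the desk; origin under the centre of its square bottle pocket (65 mm square inside, floor 4 mm thick, walls 45 mm high, outside 73 mm wide in x); a second bay with a roller brush and cards runs from the pocket to -127 mm in y
- bottle: white plastic bottle of roller cleaner standing loose in the pocket (about 1.5 mm play each side, so it cannot turn); body 62 mm square and 95 mm high, sloping shoulder and collar (43 mm across) up to 117 mm, neck 30 mm across with three lugs and its mouth at 138 mm; origin at the centre of its underside, z up; 0.22 to 0.45 kg
- bottle_mouth (a point): centre of the bottle's mouth, 138 mm above the bottle's underside
- cap: black ribbed round push-and-turn safety cap, 46 mm across, 30 mm high, 40 g; origin at the centre of its lower edge (123 mm above the bottle's underside when locked), z up. Three catches inside sit behind teeth on the neck lugs. Not pushed down, or turned too little, it stays locked and takes the bottle with it. A firm grip (60 N or so) does it no harm
- cap_top (a point): centre of the cap's top face. Pushing the cap down 3.5 mm clears the teeth, 6 mm is the stop; a spring liner resists with about 4 N at first, 9 N at 3.5 mm, 13 N at the stop. Held down, the cap must turn counter-clockwise (seen from above) by 0.75 to 1.4 rad, best 1.06; it then lifts straight off
- stapler: black desk stapler, 130 x 35 x 37 mm; loose, not part of the job, to be left where it is; origin under its centre
- hole_punch: grey two-hole paper punch, 100 x 105 x 58 mm; loose, not part of the job, to be left where it is; origin under its centre
- rubber_stamp: small wooden hand stamp with turned handle, foot 58 x 32 mm, 72 mm high; loose, not part of the job, to be left where it is; origin under its centre
- paperweight: round glass paperweight, 68 mm across, 42 mm high; loose, not part of the job, to be left where it is; origin under its centre
- tumbler: glass tumbler, 66 mm across, 105 mm high; loose, not part of the job, to be left where it is; origin under its centre
- pen_stand: round grey pen cup with pens, 72 mm across, cup 90 mm high; loose, not part of the job, to be left where it is; origin under its centre
- water_bottle: round clear drinking-water bottle, 68 mm across, 220 mm high; loose, not part of the job, to be left where it is; origin under its centre
- tape_dispenser: black tape dispenser, 150 x 65 mm, 76 mm high; loose, not part of the job, to be left where it is; origin under its centre
There are look-alikes about, which are no part of the job. Leave any turquoise look-alike of the caddy alone. Of the things shaped like the cap, the black one is meant.

How it is judged:
On the way, in this order (a step that is already met when the one before it is completed fails the run):
1. the dial points to the diamond mark while the cap is still locked (value of joint dial between 1.421 and 1.721 rad and z of cap in the frame of bottle between 0.1215 and 0.126 m), for 0.2 s.
2. the cap is pushed down against its spring (z of cap in the frame of bottle below 0.12 m and value of joint dial between 1.421 and 1.721 rad), for 0.1 s.
3. the cap is clear of the neck, the bottle still in the caddy (z of cap in the frame of bottle above 0.145 m and z of bottle in the frame of caddy below 0.012 m and angle between bottle's own z axis and vertical below 0.12 rad), for 0.2 s.
At the end, for the whole second after the job is handed in: The dial is within 0.15 rad of the diamond mark; the bottle stands upright in its caddy pocket; the gripper holds the cap still and level (within 0.3 rad), its lower edge 50 to 180 mm above the mouth and within 40 mm of straight above it, touching the bottle nowhere (value of joint dial between 1.421 and 1.721 rad and z of bottle in the frame of caddy below 0.012 m and angle between bottle's own z axis and vertical below 0.12 rad and z of cap in the frame of bottle_mouth between 0.05 and 0.18 m and horizontal distance between cap and bottle_mouth below 0.04 m and angle between cap's own z axis and vertical below 0.3 rad and contact force between the fingers and cap above 1 N and contact force between cap and bottle below 0.05 N and linear speed of cap below 0.03 m/s); the arm keeps its last pose, push and grip.
It fails at once if the bottle is lifted out of its pocket or tipped (z of bottle in the frame of caddy above 0.034 m or angle between bottle's own z axis and vertical above 0.3 rad).
It fails at once if something else on the desk is moved by more than 30 mm (distance of any of stapler, hole_punch, rubber_stamp, paperweight, tumbler, pen_stand, water_bottle, tape_dispenser from where it was at the start of the episode above 0.03 m).
It also fails if it takes over 59 s, if anything falls off the work surface, if the arm or the gripper's body presses on something with over 40 N, if the wrist force passes 120 N, or if a joint passes its speed limit or range.

## Working session

There is one attempt and no reset: what is moved stays moved. The work goes in short steps, each a Python script; the robot and the scene stay as the last script left them, time stands still between calls to the robot, and variables do not carry over. Pictures are saved under pics/ and viewed, at most 10 in all, crops included, and the job is handed in when it is done.

```bash
mkdir -p pics; ls; python3 - <<'E'
from rig import env
import cv2,numpy as np,json
s=env.get_state();print(s['time_s'],s['tcp_pos'],s['tcp_rot'])
for c in ['scene','top']:
    r=env.get_image(c);print(c,r['vfov'],r['cx'],r['cy'],np.round(r['camera_from_world'],4).tolist(),[k for k in r])
    cv2.imwrite(f'pics/{c}0.png',r['image'][:,:,::-1])
    for l in ['laminator','dial','caddy','bottle','cap']:
        print(c,l,[(round(d['confidence'],2),np.round(d['rect']).tolist()) for d in env.regions_of(c,l)])
E
```

```text
pics
0.0 [0.2117596 0.5338088 0.2471256] [-0.5897831  -3.08496717  0.00337961]
scene 55.96208876186711 282.76107918300573 211.81092086964836 [[0.7783, 0.6278, -0.0061, -0.3955], [-0.4487, 0.5629, 0.6941, 0.1935], [0.4393, -0.5375, 0.7198, -1.23], [0.0, 0.0, 0.0, 1.0]] ['image', 'vfov', 'cx', 'cy', 'camera_from_world']
scene laminator [(0.66, [292.0, 116.0, 426.0, 218.0])]
scene dial [(0.75, [322.0, 150.0, 338.0, 166.0])]
scene caddy [(0.95, [246.0, 120.0, 299.0, 161.0]), (0.9, [166.0, 182.0, 231.0, 246.0]), (0.77, [214.0, 247.0, 289.0, 301.0])]
scene bottle [(0.87, [250.0, 230.0, 281.0, 265.0])]
scene cap [(0.91, [254.0, 208.0, 275.0, 235.0]), (0.61, [298.0, 260.0, 319.0, 286.0])]
top 49.61536020812595 272.4024036818983 215.56405182574701 [[0.0166, -0.9998, -0.0123, -0.0408], [0.9991, 0.0161, 0.0401, -0.5305], [-0.0399, -0.013, 0.9991, -1.3176], [0.0, 0.0, 0.0, 1.0]] ['image', 'vfov', 'cx', 'cy', 'camera_from_world']
top laminator [(0.96, [86.0, 167.0, 231.0, 255.0])]
top dial [(0.51, [187.0, 216.0, 197.0, 225.0]), (0.37, [192.0, 117.0, 247.0, 144.0])]
top caddy [(0.65, [270.0, 274.0, 330.0, 304.0]), (0.63, [283.0, 192.0, 349.0, 225.0])]
top bottle [(0.75, [290.0, 194.0, 315.0, 221.0])]
top cap [(0.68, [298.0, 198.0, 316.0, 212.0]), (0.64, [283.0, 165.0, 298.0, 182.0]), (0.64, [286.0, 194.0, 346.0, 229.0])]
```

```bash
python3 -c "
import cv2
for c in ['scene','top']:
    i=cv2.imread(f'pics/{c}0.png'); cv2.imwrite(f'pics/{c}0b.png',cv2.resize(i[90:330,60:460],(800,480),interpolation=3))"
```

```text
(no output)
```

View pics/scene0b.png

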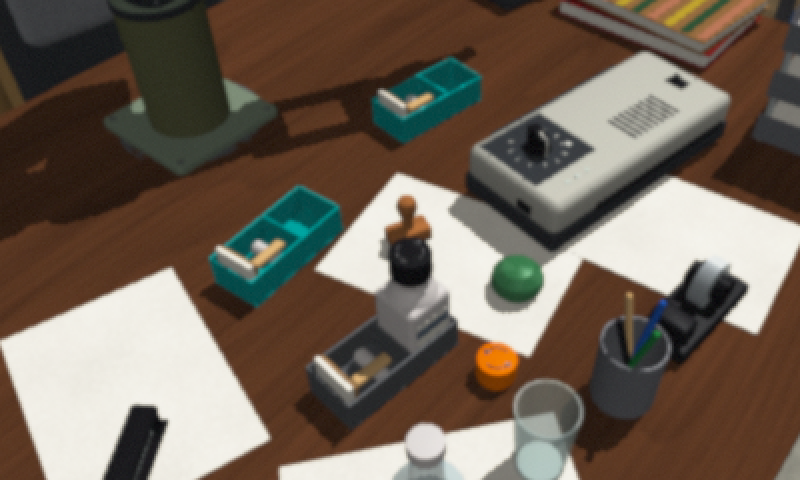

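View pics/top0b.png

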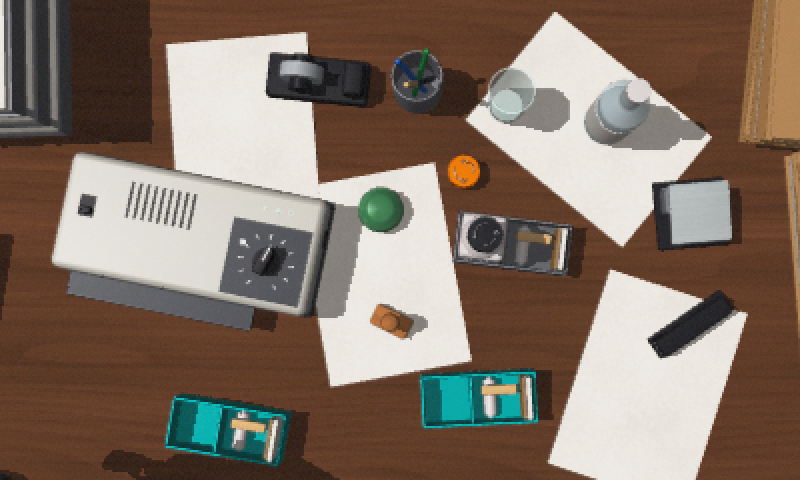

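Top view: the dial is at about (194,219), the black cap at (303,207) in the dark caddy, and the teal caddies and orange cap are decoys. Next I locate both and hover the wrist camera over the dial.

```bash
cat > h.py <<'E'
from rig import env
import cv2,numpy as np
from scipy.spatial.transform import Rotation as Ro
def down(yaw): return (Ro.from_euler('z',yaw)*Ro.from_euler('x',np.pi)).as_rotvec()  # tool x at yaw, y at yaw-90
def cam(r,s=None):
    """4x4 world_from_camera"""
    if 'camera_from_world' in r: return np.linalg.inv(r['camera_from_world'])
    T=np.eye(4);T[:3,:3]=Ro.from_rotvec(s['tcp_rot']).as_matrix();T[:3,3]=s['tcp_pos']
    return T@r['tool_from_camera']
def foc(r): return 210/np.tan(np.radians(r['vfov'])/2)
def pix2w(r,uv,z,s=None):
    T=cam(r,s);f=foc(r)
    d=T[:3,:3]@np.array([(uv[0]-r['cx'])/f,-(uv[1]-r['cy'])/f,-1]);o=T[:3,3]
    return o+d*(z-o[2])/d[2]
def w2pix(r,p,s=None):
    c=np.linalg.inv(cam(r,s))@np.append(p,1);f=foc(r)
    return np.array([r['cx']+f*c[0]/-c[2],r['cy']+f*c[1]/c[2]])
def shot(name,f,s=None):
    s=env.get_state();r=env.get_image(name);cv2.imwrite('pics/'+f,r['image'][:,:,::-1]);return r,s
E
python3 - <<'E'
from h import *
r=env.get_image('top')
cap=pix2w(r,(303,207),.157);d=pix2w(r,(193.5,219.5),.11);print('cap',cap,'dial',d)
q=[pix2w(r,(60+a/2,90+b/2),.085) for a,b in [(80,153),(333,200),(308,315),(53,265)]];print(np.round(q,3).tolist())
w=[pix2w(r,(60+a/2,90+b/2),.049) for a,b in [(458,213),(573,222),(569,275),(455,263)]];print(np.round(w,3).tolist())
env.move_pose([d[0]-.05,d[1],.30],down(0))
r,s=shot('wrist','w1.png');print(s['time_s'],s['joints'],s['tcp_pos'],r['tool_from_camera'],r['vfov'],r['cx'],r['cy'],w2pix(r,d,s))
for l in ['dial','diamond_mark','laminator']:
    print(l,[(round(x['confidence'],2),np.round(x['rect']).tolist()) for x in env.regions_of('wrist',l)])
E
```

```text
cap [ 0.54876241 -0.11317304  0.157     ] dial [0.51297023 0.18012362 0.11      ]
[[0.657, 0.449, 0.085], [0.597, 0.095, 0.085], [0.437, 0.126, 0.085], [0.501, 0.482, 0.085]]
[[0.584, -0.079, 0.049], [0.574, -0.242, 0.049], [0.499, -0.237, 0.049], [0.513, -0.076, 0.049]]
2.325 [1.97443269e-01 3.47117056e-04 1.66068008e+00 3.05816608e-04
 1.48062738e+00 1.76694315e+00] [0.46279566 0.1805829  0.29996459] [[ 1.34254362e-03  9.50590186e-01  3.10445641e-01  7.99716395e-02]
 [ 9.99999039e-01 -1.38364316e-03 -8.78244556e-05  3.43779879e-04]
 [ 3.46060924e-04  3.10445461e-01 -9.50591130e-01 -1.25857789e-01]
 [ 0.00000000e+00  0.00000000e+00  0.00000000e+00  1.00000000e+00]] 70.03894396418224 281.0559159895357 209.19345527942423 [281.34930191 141.65361873]
dial [(0.94, [260.0, 118.0, 290.0, 159.0])]
diamond_mark [(0.69, [1.0, 2.0, 354.0, 208.0])]
laminator [(0.82, [0.0, 0.0, 354.0, 213.0])]
```

View pics/w1.png

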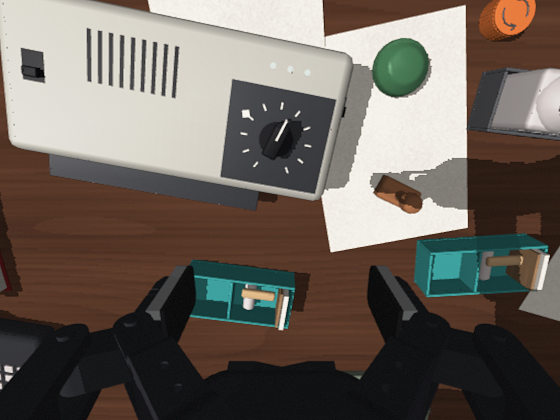

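The wrist view shows the dial at (278,138) with its pointer up-right and the diamond at (246,113). Now I fit the mark ring for the axis and angles.

```bash
python3 - <<'E'
from h import *
from scipy.optimize import least_squares
r=env.get_image('wrist');s=env.get_state();im=r['image']
g=im.min(2).copy();m=(g>120).astype(np.uint8)
n,lab,st,c=cv2.connectedComponentsWithStats(m)
P=[]
for i in range(1,n):
    if st[i,4]<60 and 228<c[i,0]<328 and 90<c[i,1]<185:
        p=pix2w(r,c[i],.085,s);P.append((p[0],p[1]));print(st[i,4],np.round(c[i],1),np.round(p,4))
P=np.array(P)
R=[p for p in P if np.hypot(*(p-[.513,.18]))>.028]
f=least_squares(lambda x:[np.hypot(p[0]-x[0],p[1]-x[1])-x[2] for p in R],[.513,.18,.04],loss='soft_l1',f_scale=.001).x
print(f)
for p in P: 
    v=p-f[:2];print(np.round(np.hypot(*v),4),round(np.arctan2(v[1],v[0]),3))
# pointer line on top z=.113
b=((im.min(2)>110)&(np.hypot(*(np.mgrid[0:420,0:560]-np.array([133,281])[:,None,None]))<17))
vu=np.argwhere(b);q=np.array([pix2w(r,(u,v),.113,s)[:2] for v,u in vu]);
l=cv2.fitLine(q.astype(np.float32),cv2.DIST_L2,0,.01,.01).ravel();print(len(q),l,np.arctan2(l[1],l[0]),q.min(0),q.max(0))
E
```

```text
20 [281.6 105.3] [0.5489 0.1799 0.085 ]
19 [264.4 106.8] [0.5472 0.1985 0.085 ]
18 [297.  113.5] [0.5405 0.1633 0.085 ]
16 [306.6 128.1] [0.5253 0.1525 0.085 ]
19 [243.5 133.2] [0.5197 0.222  0.085 ]
17 [307.2 145.2] [0.5067 0.1512 0.085 ]
17 [245.2 150.4] [0.5008 0.2208 0.085 ]
17 [299.9 160.4] [0.4898 0.159  0.085 ]
14 [255.  164.1] [0.4854 0.2101 0.085 ]
16 [286.4 169.6] [0.4792 0.1743 0.085 ]
[0.51310639 0.18666199 0.03617024]
0.0364 -0.186
0.0361 0.334
0.036 -0.707
0.0363 -1.228
0.0359 1.387
0.036 -1.748
0.0363 1.916
0.0362 -2.27
0.0363 2.44
0.0361 -2.792
71 [ 0.87489825 -0.48430672  0.5247212   0.18028134] -0.5055706 [0.51486787 0.17455117] [0.53447538 0.18664659]
```

```bash
python3 - <<'E'
from h import *
a=np.array([.5131,.1867]);y0,y1=-.5056,.863
env.move_pose([*a,.19],down(y0));env.move_linear([*a,.108],rate=.12)
env.close();s=env.get_state();print(s['width'],s['gripper_force'],s['wrist_force'],s['tcp_pos'])
for y in np.linspace(y0,y1,5)[1:]: env.move_pose([*a,.108],down(y))
s=env.get_state();print(s['tcp_pos'],s['wrist_force'],s['moment'])
env.let_go();env.move_linear([*a,.19],rate=.2)
env.move_pose([a[0]-.05,a[1],.30],down(0))
r,s=shot('wrist','w2.png');im=r['image'];print(s['time_s'])
c=w2pix(r,[*a,.113],s);print(c)
b=((im.min(2)>110)&(np.hypot(*(np.mgrid[0:420,0:560]-c[::-1][:,None,None]))<22))
q=np.array([pix2w(r,(u,v),.113,s)[:2] for v,u in np.argwhere(b)])
l=cv2.fitLine(q.astype(np.float32),cv2.DIST_L2,0,.01,.01).ravel();print(len(q),l,np.arctan2(l[1],l[0]),q.min(0),q.max(0))
cv2.imwrite('pics/w2b.png',cv2.resize(im[80:200,200:360,::-1],(640,480),interpolation=3))
E
```

```text
0.014562325965154926 60.39607286453247 [-1.76003595 -1.48532406  3.75845427] [0.51314217 0.18664013 0.1083329 ]
[0.5130648  0.18702    0.10832072] [-2.2645131  -0.28544511  5.24138172] [0.05711523 0.34480007 0.08080413]
8.3917
[280.48520393 140.92610882]
65 [0.6377826  0.77021646 0.5205782  0.19536513] 0.8791805 [0.51401366 0.18719365] [0.52767601 0.20323481]
```

View pics/w2b.png

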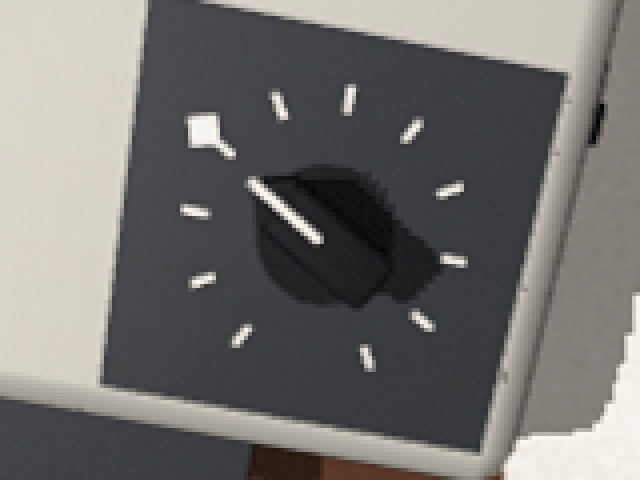

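The pointer is on the diamond (0.88 against 0.863 rad). Next, the cap: I put the wrist camera straight above it.

```bash
python3 - <<'E'
from h import *
env.move_pose([.549-.08,-.113,.30],down(0))
r,s=shot('wrist','w3.png');print(s['time_s'],w2pix(r,[.549,-.113,.157],s))
for x in env.regions_of('wrist','cap'):
    c=cv2.findContours(x['mask'].astype(np.uint8),0,2)[0];c=max(c,key=cv2.contourArea)
    o,R=cv2.minEnclosingCircle(c);print(round(x['confidence'],2),x['rect'],o,R,pix2w(r,o,.157,s),x['mask'].sum(),R*(.425-.157)/foc(r))
for x in env.regions_of('wrist','caddy')+env.regions_of('wrist','bottle'):
    c=cv2.findContours(x['mask'].astype(np.uint8),0,2)[0];c=max(c,key=cv2.contourArea);print(round(x['confidence'],2),x['rect'],cv2.minAreaRect(c))
E
```

```text
9.5917 [281.90063047 111.34249823]
0.91 [252.5, 80.8, 306.7, 137.1] (282.3512268066406, 107.26859283447266) 28.827550888061523 [ 0.55228636 -0.11337243  0.157     ] 2473 0.025778884733260926
0.74 [238.7, 0.0, 282.1, 43.8] (258.5, 21.38888931274414) 24.773767471313477 [ 0.61587227 -0.09448869  0.157     ] 1524 0.022153810378532084
0.86 [0.0, 260.9, 115.2, 331.5] ((55.668880462646484, 297.441162109375), (117.95757293701172, 58.994781494140625), 7.352379322052002)
0.71 [222.0, 237.0, 341.2, 298.5] ((280.6131286621094, 268.8755798339844), (59.171051025390625, 116.43949127197266), 87.27368927001953)
0.58 [251.8, 71.6, 392.7, 151.8] ((345.0641174316406, 115.50835418701172), (84.7602767944336, 64.3677978515625), 7.4314093589782715)
0.55 [0.0, 127.2, 27.2, 162.4] ((15.0, 145.5), (35.0, 30.0), 90.0)
0.74 [250.9, 76.1, 316.3, 143.0] ((280.8599548339844, 107.47999572753906), (62.08397674560547, 63.21535110473633), 8.130102157592773)
```

View pics/w3.png

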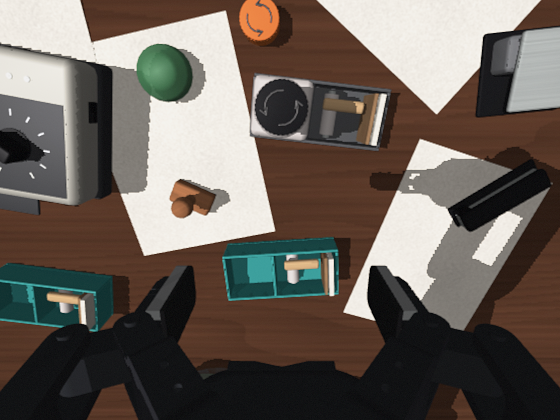

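The wrist view shows the black cap centred at about (281,107), with the brush bay to its right and the area around it clear. Grip, then push.

```bash
python3 - <<'E'
from h import *
c=[.5515,-.1125]
env.move_pose([*c,.24],down(0));env.move_linear([*c,.147],rate=.12)
print(env.get_state()['wrist_force'])
env.close();s=env.get_state();print(s['width'],s['gripper_force'],s['wrist_force'],s['tcp_pos'])
for z in (.145,.143,.142):
    env.move_linear([*c,z],rate=.03);s=env.get_state();print(z,s['tcp_pos'],s['wrist_force'],s['width'],s['time_s'])
E
```

```text
[ 0.2227616  -1.04151033  0.00867527]
0.04485544948108673 60.35466482397169 [-1.44804407  1.68265285  3.58229663] [ 0.55200171 -0.11238212  0.14794407]
0.145 [ 0.55209621 -0.11239955  0.14606721] [-2.07330699  2.16186931  6.42223147] 0.044196566316045974 11.9167
0.143 [ 0.55223488 -0.11240625  0.14453765] [-1.98176342  1.40164143  8.27887293] 0.04432698456116418 12.1667
0.142 [ 0.55231712 -0.11244315  0.14383237] [-1.79604525  2.16590491 10.47597324] 0.04423543005607734 12.4167
```

```bash
python3 - <<'E'
from h import *
c=[.5515,-.1125];z=.142
p=lambda t:(lambda s:print(t,np.round(s['tcp_pos'],4),np.round(s['wrist_force'],1),np.round(s['moment'],2),round(s['width'],4),s['time_s']))(env.get_state())
while z>.134 and env.get_state()['wrist_force'][2]<16:
    z-=.001;env.move_linear([*c,z],rate=.03);env.sleep(.1);p(z)
for y in np.linspace(0,1.08,7)[1:]:
    env.move_pose([*c,z],down(y));p(y)
E
```

```text
0.141 [ 0.5524 -0.1124  0.1431] [-3.2  2.1 10.2] [ 0.43  0.47 -0.01] 0.0444 12.7667
0.13999999999999999 [ 0.5525 -0.1125  0.1424] [-3.6  2.6 11.9] [0.32 0.54 0.01] 0.0443 13.1167
0.13899999999999998 [ 0.5527 -0.1125  0.1421] [-3.4  2.8 14.6] [ 0.56  0.7  -0.05] 0.0441 13.4667
0.13799999999999998 [ 0.5531 -0.1125  0.1421] [-5.9  3.2 18.7] [ 0.6   0.98 -0.  ] 0.0444 13.8167
0.18000000000000002 [ 0.5534 -0.1129  0.1419] [-4.   2.9 17.2] [0.37 0.66 0.19] 0.0443 14.1083
0.36000000000000004 [ 0.5536 -0.1129  0.1419] [-3.3  2.1 17. ] [0.47 0.64 0.18] 0.0443 14.4
0.54 [ 0.5535 -0.1128  0.1419] [-2.7  2.6 16.1] [0.53 0.62 0.13] 0.0442 14.6917
0.7200000000000001 [ 0.5534 -0.1128  0.1419] [-4.7  2.8 16.1] [0.46 0.69 0.13] 0.0437 14.9833
0.9000000000000001 [ 0.5534 -0.1127  0.1419] [-3.6  2.7 17.3] [0.57 0.76 0.11] 0.0443 15.275
1.08 [ 0.5533 -0.1128  0.1419] [-4.2  2.6 16.9] [0.52 0.77 0.09] 0.0444 15.5667
```

```bash
python3 - <<'E'
from h import *
c=[.553,-.1127]
for z in (.144,.149,.154,.160,.166):
    env.move_linear([*c,z],rate=.03);env.sleep(.15);s=env.get_state();print(z,np.round(s['tcp_pos'],4),np.round(s['wrist_force'],1),round(s['width'],4),s['time_s'])
r,s=shot('scene','s2.png')
cv2.imwrite('pics/s2b.png',cv2.resize(r['image'][170:320,180:340,::-1],(640,600),interpolation=3))
E
```

```text
0.144 [ 0.5535 -0.1128  0.1456] [-3.4  1.1  9.4] 0.044 16.075
0.149 [ 0.5531 -0.1127  0.1489] [0.5 0.1 3.4] 0.0441 16.5417
0.154 [ 0.5526 -0.1126  0.1536] [ 0.2 -0.  -0.5] 0.0443 17.0083
0.16 [ 0.553  -0.1127  0.16  ] [-0.3 -0.6 -0.4] 0.0446 17.5083
0.166 [ 0.5529 -0.1127  0.1659] [-0.2  0.5 -0.5] 0.0444 18.0083
```

View pics/s2b.png

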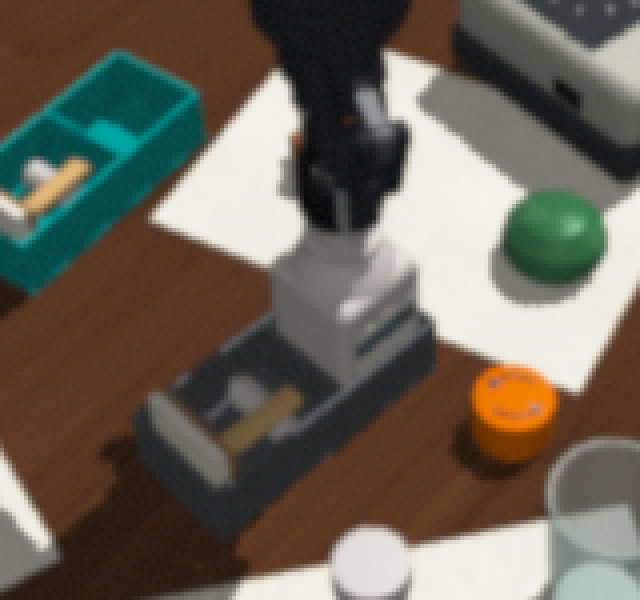

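The bottle stays in its caddy and only the cap's weight (0.5 N) hangs on the wrist, so the cap is free. Raise it to about 10 cm above the mouth.

```bash
python3 - <<'E'
from h import *
env.move_linear([.5525,-.1126,.261],rate=.08);env.sleep(.5)
s=env.get_state();print(s['tcp_pos'],s['wrist_force'],s['width'],s['gripper_force'],s['time_s'])
r,s=shot('scene','s3.png')
cv2.imwrite('pics/s3b.png',cv2.resize(r['image'][90:330,180:420,::-1],(600,600),interpolation=3))
E
```

```text
[ 0.55250829 -0.11259608  0.26097777] [ 0.1332017  -0.00199657 -0.83782982] 0.04429786401051182 61.002055490389466 19.9
```

View pics/s3b.png

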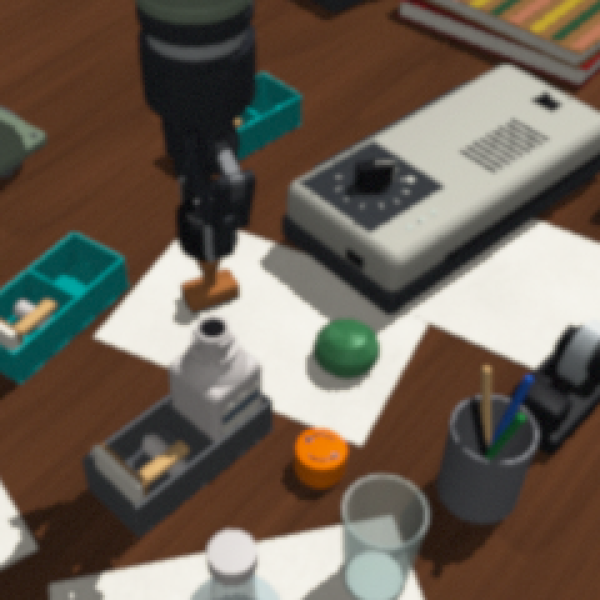

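The open bottle, its mouth at (212,328) in the crop, stands in the caddy and the gripper holds the cap straight above it. Handing in.

```bash
python3 -c "
from rig import env
print(env.finish_job())"
```

```text
the job is handed in; nothing more can be done
None
```

The job is handed in: the dial is on the diamond mark, the bottle stands open in its caddy, and the gripper holds the cap about 10 cm above its mouth; the hand-in call did not return a verdict.

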